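Fit the flask's stopper and take off its cup

TASK

The filled flask has to be closed with its stopper and its drinking cup got ready: the stopper is still locked inside the cup, so carry the cup over, with its ear in line with the flask's handle, and lower it until the stopper sits home in the neck, then press the cup down, turn it anticlockwise (seen from above) to unlock it, and lift the cup alone straight up, leaving the stopper seated. Finish while holding the cup, mouth down as it stood, clear above the flask and touching nothing else. Do not unlock the cup anywhere but on the flask, do not tip or drag the flask, and leave the mug, sugar canister, teaspoon and timer where they are.

Things in the scene. Friction and masses are not known exactly. Their poses are not given: they have to be found in the camera images.
- flask: Upright steel insulated flask, loose, filled, about 0.9 kg: round body 74 mm across, shoulder rising to 127 high, then a neck 54 across whose rim is 150 above the worktop. A black carrying handle reaches 70 out from the axis on the flask's -x side, 27 to 109 above the worktop. Origin: centre of its underside, z up.
- flask_mouth (a point): Centre of the flask's neck rim, 150 mm above the flask's origin, axes as the flask's. The bore is 47 across. Two notches in the rim, 15 wide and at least 9 deep, at the flask's +x and -x sides (so in line with the handle), take the stopper's keys.
- cup: Steel drinking cup, loose, about 0.13 kg, mouth down on the worktop: 64 mm across, 58 inside, 46 high. A strap ear reaches 50 out from the axis on its -x side, 9 to 37 above the rim. Grip it from above across its round wall, fingers on its +y and -y sides. Origin: centre of its rim plane (the open underside), z up. The stopper hangs locked inside and comes along when the cup is lifted.
- cup_top (a point): Centre of the cup's closed top, 46 mm above the rim plane. To unlock, with the stopper keyed in the neck: push the cup down 6 (a stop; 4 is the least), turn it anticlockwise from above 55 degrees relative to the stopper (free from 40 to 68, where a stop is), lift straight up 40 to be clear. It cannot turn clockwise. No spring: only weight and friction resist, a few N. Key play adds up to 13 degrees.
- stopper: Black stopper, loose, about 0.09 kg, hidden in the cup at the start: origin 2 mm above the cup's rim plane, axes along the cup's (play 1.5 sideways, 3 degrees). Tapered plug 44 across and 12 long under a flange 55 across, 4 thick; under the flange two keys 9 wide, 7 deep, reach 26 out at its +x and -x sides; top 34 above the origin. Origin: centre of its underside, z up.
- stopper_flange (a point): Centre of the flange's underside, 12 mm above the stopper's origin. Home in the flask it lies on the neck rim, keys in the notches (either way round, within 6 degrees): stopper's origin 138 above the flask's origin, cup's rim plane 136 above it while still locked and 130 when pressed down.
- mug: White mug with a handle, 64 across, 51 high, standing by the work. Origin: underside.
- sugar_canister: Square canister with a wooden knobbed lid, 57x57x115, standing by the work. Origin: centre of its underside.
- teaspoon: Steel teaspoon, 138 long, lying flat on the worktop. Origin: underside.
- egg_timer: Round kitchen timer, 62 across, 50 high. Origin: centre of its underside.
Things that resemble listed ones, but are neither listed nor needed, are in the scene too. Leave any blue, red or turquoise look-alike of the cup alone.

How it is judged:
On the way, in this order (a step that is already met when the one before it is completed fails the run):
1. the stopper sits home in the flask's neck, the cup still locked over it (z of stopper in the frame of flask between 0.135 and 0.1405 m and horizontal distance between stopper and flask below 0.004 m and angle between the z axis of stopper and the z axis of flask, either way round below 0.06 rad and angle between the x axis of cup and the x axis of stopper, either way round below 0.35 rad and horizontal distance between cup and stopper below 0.006 m), for 0.2 s.
2. the cup is turned free of the stopper, which stays home (angle between the x axis of cup and the x axis of stopper, either way round above 0.6 rad and z of stopper in the frame of flask below 0.1405 m and horizontal distance between stopper and flask below 0.004 m), for 0.1 s.
At the end, for the whole second after the job is handed in: Stopper home in the upright flask (2.5 mm of full depth, 4 mm of the axis, 0.06 rad); the gripper alone holds the cup still, mouth down within 0.3 rad, rim over 190 mm above the worktop (18 mm clear of the stopper) and within 80 mm of the flask's axis (z of stopper in the frame of flask between 0.135 and 0.1405 m and horizontal distance between stopper and flask below 0.004 m and angle between the z axis of stopper and the z axis of flask, either way round below 0.06 rad and angle between flask's own z axis and vertical below 0.05 rad and height (world z) of cup above 0.19 m and horizontal distance between cup and flask_mouth below 0.08 m and angle between cup's own z axis and vertical below 0.3 rad and contact force between the fingers and cup above 2 N and contact force between cup and flask below 0.1 N and contact force between cup and stopper below 0.1 N and linear speed of cup below 0.03 m/s and linear speed of each of flask, stopper below 0.02 m/s); the arm keeps its last pose, push and grip.
It fails at once if the cup is turned free of the stopper, or the stopper comes along with the unlocked cup, anywhere but home in the flask's neck (angle between the x axis of cup and the x axis of stopper, either way round above 0.65 rad and (z of stopper in the frame of flask above 0.144 m or horizontal distance between stopper and flask above 0.008 m)).
It fails at once if the flask is tipped or dragged more than 30 mm (angle between flask's own z axis and vertical above 0.2 rad or distance of flask from where it was at the start of the episode above 0.03 m).
It fails at once if a bystander is shifted more than 25 mm (distance of any of mug, sugar_canister, teaspoon, egg_timer from where it was at the start of the episode above 0.025 m).
It also fails if it takes over 54 s, if anything falls off the work surface, if the arm or the gripper's body presses on something with over 40 N, if the wrist force passes 120 N, or if a joint passes its speed limit or range.

ROBOT

A 7-joint arm with a two-finger parallel gripper is mounted at the origin on a cart in front of the work surface, level with it; the furniture and walls round the work are solid. World frame = base frame: x ahead of the robot, y to its left, z up, the work surface at z = 0. Lengths are in m, angles in rad, forces in N, time in s.
With the tool pointing down it reaches from about 0.4 to 0.875 m from the base axis. Payload 19.3 kg.
Tool frame: the origin (TCP) lies on the centre line of the jaws, within the pads' length; the fingertips stand 19 mm ahead of it and the grasp point (between the pads) is the TCP; z points along the fingers, y is the line along which they close (so a half turn about z gives the same grasp; the last joint's range is limited). The gripper opens to 85 mm and grips with 20 to 120 N. Pads are 22 mm wide; open, the fingers measure 114 mm over their backs; the gripper's body (76 mm by 85 mm) begins 54 mm behind the grasp point. The pads swing forward as they close: fully open they stand 13 mm farther back than shut.
Start: joints at [-1.187, 0.521, -0.036, 1.599, 0.021, 1.021, -0.113], TCP at [0.274, 0.562, 0.25] pointing down, gripper open.
Joint ranges: [-2.91, 2.91], [-0.3, 2.13], [-1.5, 1.42], [0.17, 2.43], [-1.26, 4.41], [0.16, 1.93], [-2.52, 2.52]. Speed limits (rad/s): [1.89, 1.89, 2.39, 2.39, 3.01, 3.01, 3.01].

INTERFACE

Orientations are given as a rotation vector (axis times angle).
In Python, from plant import robot gives the robot as it stands. The module is installed in compiled form; this text tells all that it offers.
- The arm moves only by the tool servo_tool, never from a script. Its argument "deltas" is a list of rows, each a list of 5 numbers: the finger opening in cm, from 0 to 8.54, then the shift along the tool's x, y, z in cm, then the turn about the tool's z in rad. In form: [[claw, dx, dy, dz, yaw], ...]. A call has 1 to 12 rows; each row is the pose to reach, as a shift and turn from the pose commanded when the call began, along the tool's axes at that moment; what a row does not reach only later rows make up. A row lasts 1/8 s, in which the tool goes at most 62.5 mm and 10.7 degrees, less where a joint would pass 70% of its speed; a pose out of reach is approached as far as the arm can. A call with a gripper value outside its range is refused whole. The fingers move at their own pace and stop on an object; the grip force is fixed at half the most. Time passes only in rows, so rows that repeat a pose let the fingers close. It gives the time, the measured TCP pose, the force, the opening and the grip force at its end, in the units of the state.
- robot.get_state(): the state, without advancing time (a new reading comes with each control period).
- robot.read_camera(name): name is "scene" or "top" or "wrist"; returns a dict with "image" (420x560x3 uint8, red, green, blue), "camera_matrix" (3x3 intrinsics, pixels), "rvec" (rotation vector, rad) and "tvec" (3), from world to camera coordinates, as OpenCV has them; the wrist camera has in their place "tool_from_camera" (4x4, takes a point from camera to tool coordinates, whose origin is the TCP and whose axes are the flange's). Camera axes: x right, y down, z forward; pixel columns grow to the right and rows downward; lengths in m; the calibration is good to about 2 mm. A picture is of the moment at which its call begins: read the wrist's pose just before it. There is no depth.
- robot.job_done(): hands the job in; it is judged then, once.
The state is a dict: "time_s": time; "joint_positions": joint angles; "joint_velocities": joint speeds; "joint_efforts": joint torques, N m; "position": TCP position; "eef_rot": TCP orientation; "force": force on the tool from outside, world axes, zero at the start; "moment": the same for the moment, N m; "gripper_width": finger opening in m; "grasp_force": force on a finger pad.
Only numpy, scipy, OpenCV 4.12 (cv2) and the standard library are available. Lean on these libraries where they do the work, as an engineer would, in place of code of your own. Each camera call takes 0.05 s, during which the arm holds its last target. There are 200 camera calls.

## Working session

There is one attempt and no reset: what is moved stays moved. The work goes in short steps, Python scripts to look and compute and a tool call to move; the robot and the scene stay as the last step left them, time stands still between calls to the robot, and variables do not carry over. Pictures are saved under pics/ and viewed, at most 14 in all, crops included, and the job is handed in when it is done.

Besides the shell and the picture viewer there is one more tool, called after ">>>" by a JSON object that holds its "method" and its "body", one argument or row to a line. servo_tool: Moves the arm, as the interface text tells. Its arguments: {"type":"object","properties":{"deltas":{"type":"array","items":{"type":"array","items":{"type":"number"}}}},"required":["deltas"]}

```bash
mkdir -p pics; cat > h.py <<'E'
import numpy as np, cv2, pickle
from plant import robot
def snap(n,f):
    s=robot.get_state(); c=robot.read_camera(n); c['state']=s
    pickle.dump(c,open(f'pics/{f}.pkl','wb')); cv2.imwrite(f'pics/{f}.png',c['image'][:,:,::-1]); return c
def load(f): return pickle.load(open(f'pics/{f}.pkl','rb'))
def ext(c):
    if 'rvec' in c: return cv2.Rodrigues(np.array(c['rvec'],float))[0],np.array(c['tvec'],float).ravel()
    T=np.eye(4);T[:3,:3]=cv2.Rodrigues(np.array(c['state']['eef_rot'],float))[0];T[:3,3]=c['state']['position']
    M=np.linalg.inv(T@np.array(c['tool_from_camera']));return M[:3,:3],M[:3,3]
def ray(c,u,v,z):
    R,t=ext(c);K=np.array(c['camera_matrix']);o=-R.T@t
    d=R.T@np.linalg.inv(K)@[u,v,1];return o+d*(z-o[2])/d[2]
def proj(c,P):
    R,t=ext(c);return cv2.projectPoints(np.array(P,float).reshape(-1,3),cv2.Rodrigues(R)[0],t,np.array(c['camera_matrix']),None)[0].reshape(-1,2)
E
python3 - <<'E'
from h import *
a=snap('scene','s0');b=snap('top','t0')
for c in(a,b):
    R,t=ext(c);print(-R.T@t,R[2],c['camera_matrix'][0][0])
s=robot.get_state();print(s['time_s'],s['position'],s['eef_rot'])
E
```

```text
[-0.02058895 -0.6043529   0.66630383] [ 0.60005062  0.51236221 -0.61434861] 392.91338779716784
[ 0.4795837  -0.14485026  0.94161901] [ 0.06195373  0.0125006  -0.99800074] 404.87330138015636
0.1 [0.27386873 0.56148584 0.24978894] [-7.06642547e-01 -3.06091147e+00  1.61278330e-03]
```

View pics/s0.png

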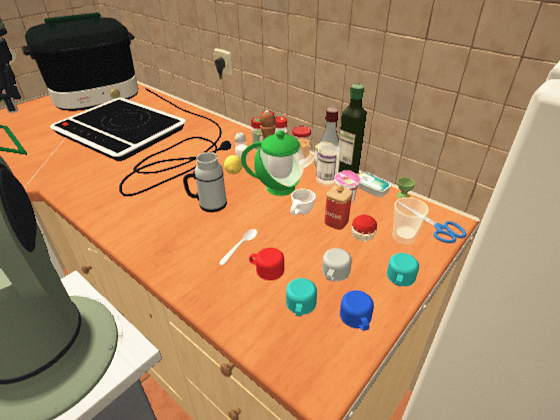

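View pics/t0.png

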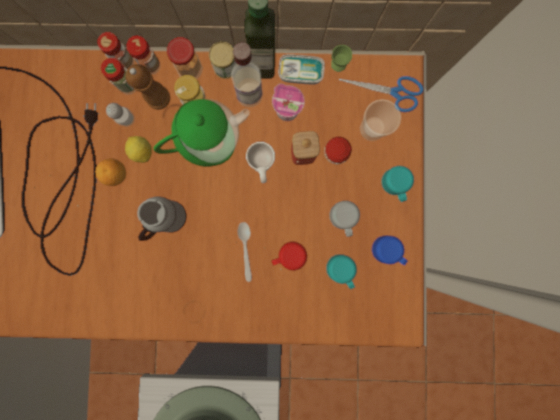

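Cup candidates in the top view: grey (345,216), red (292,256), turquoise (398,181) and (342,269), blue (388,250). Only the grey one is bare steel, so it fits. The flask is at (155,213) with its handle at (147,235). I'll confirm with enlarged crops.

```bash
python3 - <<'E'
from h import *
a=load('s0');b=load('t0');I=b['image'][:,:,::-1]
f=lambda J,x,y,w:cv2.resize(J[y:y+w,x:x+w],(400,400),interpolation=cv2.INTER_CUBIC)
J=a['image'][:,:,::-1]
cv2.imwrite('pics/c0.png',np.hstack([f(I,315,185,60),f(I,125,180,80)]))
hsv=cv2.cvtColor(b['image'],cv2.COLOR_RGB2HSV)
m=((hsv[...,1]<95)).astype(np.uint8)
n,l,st,ce=cv2.connectedComponentsWithStats(m)
for i in range(1,n):
    if st[i,4]>60 and 100<ce[i,0]<420 and 180<ce[i,1]<260: print(st[i],ce[i])
for n,p in dict(cup=(345,213,.046),ear=(348,232,.037),neck=(153,211,.15),hand=(145,236,.1)).items(): print(n,ray(b,*p))
E
```

```text
[381 166  33  36 125] [397.408 182.304]
[ 137  197   49   36 1337] [160.7210172  214.71278983]
[330 201  30  36 727] [344.62998624 215.92984869]
[238 222  14  60 383] [245.09138381 247.20626632]
[371 235  37  31 128] [389.2734375 250.7734375]
cup [ 0.53147098 -0.29789089  0.046     ]
ear [ 0.4897782  -0.30657758  0.037     ]
neck [0.5210162  0.09638817 0.15      ]
hand [0.47116579 0.12619349 0.1       ]
```

View pics/c0.png

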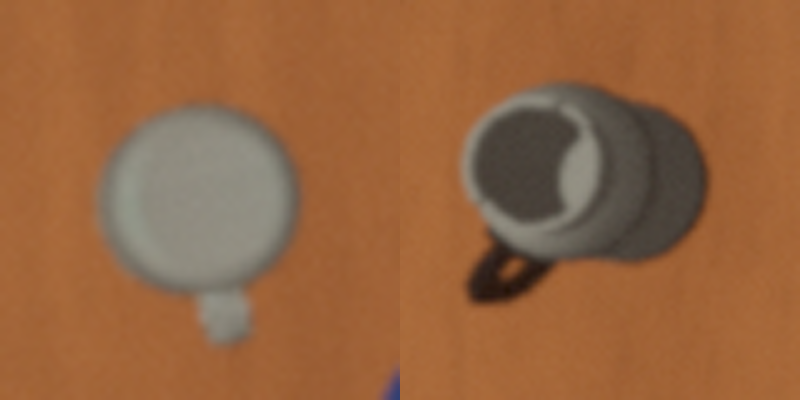

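The grey steel cup is confirmed. Its top centre is near (345,215) and its ear tip near (349,235). The flask rim is centred near (151.6,212.4), and the handle points down-left to about (139,239).

```bash
python3 - <<'E'
from h import *
b=load('t0');c=snap('wrist','w0')
print(np.round(c['tool_from_camera'],3),c['camera_matrix'][0])
s=c['state'];R=cv2.Rodrigues(np.array(s['eef_rot']))[0];p=np.array(s['position'])
for n,q in dict(cup=(344.9,214.9,.04),ear=(349.2,235.3,.03),neck=(151.6,212.4,.15),hand=(139.,238.5,.1),s=(0,0,0)).items():
    if n!='s':
        P=ray(b,*q);print(n,np.round(P,3),'tool shift cm',np.round(R.T@(P-p)*100,1))
E
```

```text
[[ 0.001 -0.965 -0.263  0.066]
 [ 1.     0.001  0.001 -0.   ]
 [-0.001 -0.263  0.965 -0.123]
 [ 0.     0.     0.     1.   ]] [339.14099062   0.         281.4817592 ]
cup [ 0.528 -0.299  0.04 ] tool shift cm [-60.5 -66.2  21.1]
ear [ 0.483 -0.311  0.03 ] tool shift cm [-57.  -69.2  22.1]
neck [0.518 0.099 0.15 ] tool shift cm [-42.2 -30.8  10. ]
hand [0.466 0.139 0.1  ] tool shift cm [-35.8 -29.6  15. ]
```

>>> {"method": "servo_tool", "body": {
  "deltas": [
    [8.5,-4,-3,-1,0],
    [8.5,-8,-6,-2,0],
    [8.5,-12,-9,-3,0],
    [8.5,-16,-12,-4,0],
    [8.5,-20,-15,-5,0],
    [8.5,-24,-17.5,-5,0],
    [8.5,-28,-20,-5,0],
    [8.5,-32,-23,-5,0],
    [8.5,-36,-26,-5,0],
    [8.5,-40,-29,-5,0],
    [8.5,-42.2,-30.8,-5,0],
    [8.5,-42.2,-30.8,-5,0]
  ]
}}

```text
time_s: 1.65
position: [0.5188, 0.0978, 0.3002]
eef_rot: [0.712, 3.06, -0.001]
force: [0.7, 0.9, 1.0]
gripper_width: 0.0854
grasp_force: 0.0
```

```bash
python3 - <<'E'
from h import *
c=snap('wrist','w1');s=c['state'];print(s['position'],s['eef_rot'],s['joint_positions'],s['force'])
print(proj(c,[[.518,.099,.15],[.466,.139,.1]]))
E
```

```text
[0.51880306 0.09777854 0.30015042] [ 7.11991792e-01  3.05976758e+00 -1.10944552e-03] [-0.41594232  0.31513697  0.15013143  1.80061444 -0.05333247  1.03005889
  0.8679278 ] [0.65797372 0.94171311 1.028062  ]
[[282.1989461  198.71514653]
 [296.26428475 118.17316353]]
```

View pics/w1.png

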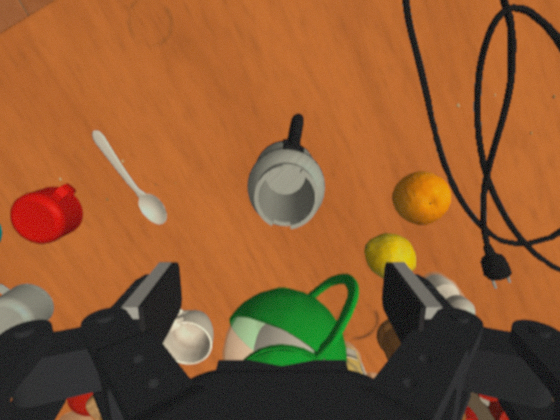

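```bash
python3 - <<'E'
from h import *
c=load('w1');I=c['image'][:,:,::-1]
cv2.imwrite('pics/c1.png',cv2.resize(I[105:240,235:340],(583,750)[:2] if 0 else (466,600),interpolation=cv2.INTER_CUBIC))
E
```

```text
(no output)
```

View pics/c1.png

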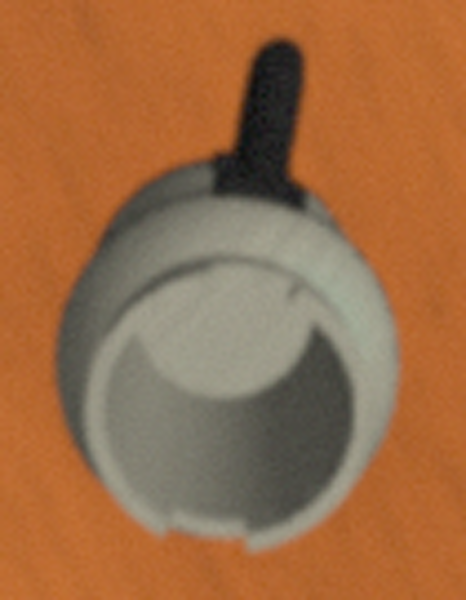

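```bash
python3 - <<'E'
from h import *
c=load('w1');f=lambda x,y:(235+x/4.438,105+y/4.444)
g=lambda x,y,z:ray(c,*f(x,y),z)
L,Rr,B,T=[g(*q,.15) for q in((84,410),(367,410),(215,550),(240,252))]
print(L,Rr,B,T);print(np.linalg.norm(L-Rr),np.linalg.norm(B-T))
n1=(g(165,535,.15)+g(248,548,.15))/2; n2=(g(215,268,.15)+g(297,292,.15))/2;ctr=(L+Rr)/2
print('n1',n1,'n2',n2,np.linalg.norm(g(165,535,.15)-g(248,548,.15)),'mid',(n1+n2)/2)
d=n1-n2;print('x ang notch',np.degrees(np.arctan2(d[1],d[0])))
# rim circle fit
p=np.array([g(*q,.15)[:2] for q in((84,410),(367,410),(165,535),(248,548),(120,500),(340,490))])
A=np.c_[2*p,np.ones(len(p))];x=np.linalg.lstsq(A,(p**2).sum(1),rcond=None)[0];C=x[:2];print('circle',C,np.sqrt(x[2]+C@C))
for z in(.09,.105):
    h=g(281,48,z)[:2]-C;print('handle',z,np.linalg.norm(h),np.degrees(np.arctan2(-h[1],-h[0])))
d=n1[:2]-C;print('n1 ang',np.degrees(np.arctan2(d[1],d[0])))
b=load('t0');print('tool->top',proj(b,[*C,.15]))
R=cv2.Rodrigues(np.array(c['state']['eef_rot']))[0];print('toolx',np.degrees(np.arctan2(R[1,0],R[0,0])))
p=np.array(c['state']['position']);print(R.T@(np.array([.528,-.299,.18])-p)*100)
e=np.array([.528-.483,-.299+.311]);print(np.degrees(np.arctan2(e[1],e[0])))
E
```

```text
[0.50659107 0.0785417  0.15      ] [0.52981827 0.12591447 0.15      ] [0.54199214 0.08843233 0.15      ] [0.4929653  0.11741854 0.15      ]
0.05276060945127635 0.0569546445656042
n1 [0.53975047 0.08773148 0.15      ] n2 [0.49883654 0.11783764 0.15      ] 0.016060654170032614 mid [0.51929351 0.10278456 0.15      ]
x ang notch -36.347168555298595
circle [0.518949   0.10194032] 0.026312849906662703
handle 0.09 0.06714518273162666 -36.68093544871844
handle 0.105 0.0669479929390784 -36.0854660307761
n1 ang -34.33576614389039
tool->top [[150.1426449  211.98743643]]
toolx 153.80136980883142
[-18.33952425 -35.18761157  12.04296346]
14.931417178137554
```

>>> {"method": "servo_tool", "body": {
  "deltas": [
    [8.5,-2.3,-4.4,0,-0.1],
    [8.5,-4.6,-8.8,0,-0.2],
    [8.5,-6.9,-13.2,1,-0.3],
    [8.5,-9.2,-17.6,3,-0.4],
    [8.5,-11.5,-22,5,-0.5],
    [8.5,-13.8,-26.4,7,-0.6],
    [8.5,-16.1,-30.8,9,-0.716],
    [8.5,-18.3,-35.2,10,-0.716],
    [8.5,-18.3,-35.2,10,-0.716],
    [8.5,-18.3,-35.2,10,-0.716]
  ]
}}

```text
time_s: 2.95
position: [0.5288, -0.2953, 0.2001]
eef_rot: [0.412, -3.114, -0.001]
force: [-0.5, -0.2, 0.7]
gripper_width: 0.0849
grasp_force: 0.0
```

```bash
python3 - <<'E'
from h import *
c=snap('wrist','w2');s=c['state'];print(s['position'],s['joint_positions'][6])
R=cv2.Rodrigues(np.array(s['eef_rot']))[0];print('toolx',np.degrees(np.arctan2(R[1,0],R[0,0])))
print(proj(c,[[.528,-.299,.046],[.483,-.311,.03]]))
E
```

```text
[ 0.52883115 -0.29530578  0.20009648] 2.3085814280566193
toolx -164.91597026500688
[[277.40250094 197.06631779]
 [277.62979402 139.29449013]]
```

View pics/w2.png

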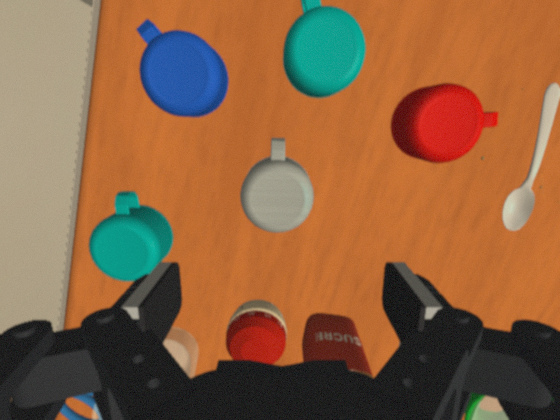

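```bash
python3 - <<'E'
from h import *
c=load('w2');hsv=cv2.cvtColor(c['image'],cv2.COLOR_RGB2HSV)
m=((hsv[...,1]<80)&(hsv[...,2]>60)).astype(np.uint8)
n,l,st,ce=cv2.connectedComponentsWithStats(m);i=l[195,278];print(st[i],ce[i])
w=(l==i).astype(np.uint8);body=cv2.morphologyEx(w,cv2.MORPH_OPEN,cv2.getStructuringElement(2,(31,31)))
k=np.argwhere((w-body)[:160]);ear=k.mean(0)[::-1];print('ear px',ear)
cn=max(cv2.findContours(body,0,1)[0],key=len);el=cv2.fitEllipse(cn);print(el)
ys,xs=np.where(body);v=int(el[0][1]);r=xs[abs(ys-v)<4]
for z in(.04,):
  a=ray(c,r.min(),v,z);d=ray(c,r.max()+1,v,z);print('width',np.linalg.norm(a-d),(a+d)/2)
C=ray(c,*el[0],.036);E=ray(c,*ear,.036);print(C,E,'ang',np.degrees(np.arctan2(*(C-E)[[1,0]])))
b=load('t0');print(ray(b,344.9,214.9,.036))
s=c['state'];R=cv2.Rodrigues(np.array(s['eef_rot']))[0]
print('shift',R.T@(C-np.array(s['position']))*100)
print('canister',ray(b,305,147,.11))
E
```

```text
[ 241  138   72   94 4491] [276.9087063  191.65865063]
ear px [277.6754386  147.07894737]
((276.8456115722656, 193.99868774414062), (70.70195770263672, 74.97570037841797), 1.886820912361145)
width 0.06153741571494185 [ 0.52600734 -0.29993979  0.04      ]
[ 0.52776221 -0.29966053  0.036     ] [ 0.48878683 -0.3093564   0.036     ] ang 13.969859941092821
[ 0.52779296 -0.29942528  0.036     ]
shift [ 0.21679923 -0.40775779 16.40927586]
canister [ 0.66314763 -0.20252115  0.11      ]
```

>>> {"method": "servo_tool", "body": {
  "deltas": [
    [8.5,0.2,-0.4,4,0.01],
    [8.5,0.2,-0.4,8,0.01],
    [8.5,0.2,-0.4,12,0.01],
    [8.5,0.2,-0.4,15,0.01],
    [8.5,0.2,-0.4,16.5,0.01],
    [8.5,0.2,-0.4,17.2,0.01],
    [8.5,0.2,-0.4,17.2,0.01],
    [5.5,0.2,-0.4,17.2,0.01],
    [5.5,0.2,-0.4,17.2,0.01],
    [5.5,0.2,-0.4,17.2,0.01],
    [5.5,0.2,-0.4,17.2,0.01],
    [5.5,0.2,-0.4,17.2,0.01]
  ]
}}

```text
time_s: 4.5
position: [0.528, -0.3013, 0.0298]
eef_rot: [-0.395, 3.115, -0.001]
force: [-3.1, 2.8, 15.0]
gripper_width: 0.0626
grasp_force: 62.0
```

>>> {"method": "servo_tool", "body": {
  "deltas": [
    [5.5,0,0,-1,0],
    [5.5,0,0,-3,0],
    [5.5,0,0,-7,0],
    [5.5,0,0,-12,0],
    [5.5,0,0,-17,0],
    [5.5,0,0,-21,0],
    [5.5,0,0,-23,0],
    [5.5,0,0,-23,0],
    [5.5,0,0,-23,0]
  ]
}}

```text
time_s: 5.62
position: [0.5271, -0.3009, 0.2578]
eef_rot: [0.395, -3.116, -0.001]
force: [-0.2, 0.5, -2.7]
gripper_width: 0.0623
grasp_force: 66.4
```

```bash
python3 - <<'E'
from h import *
c=snap('wrist','w3');s=c['state'];print(s['position'],s['joint_positions'][6],s['force'],s['grasp_force'],s['gripper_width'])
R=cv2.Rodrigues(np.array(s['eef_rot']))[0];print('toolx',np.degrees(np.arctan2(R[1,0],R[0,0])),R[:,2])
p=np.array(s['position'])
print('flask shift',R.T@(np.array([.5187,.1012,p[2]])-p)*100)
cv2.imwrite('pics/c3.png',cv2.resize(c['image'][120:330,140:420,::-1],(800,600)))
E
```

```text
[ 0.52707476 -0.30086052  0.25784543] 2.303523786694648 [-0.22134667  0.53132348 -2.65435839] 66.35796368122101 0.062318579633979534
toolx -165.55100666492845 [-6.82749941e-04  3.36609886e-04 -9.99999710e-01]
flask shift [-9.22114658e+00  3.91433040e+01  1.41055413e-02]
```

View pics/c3.png

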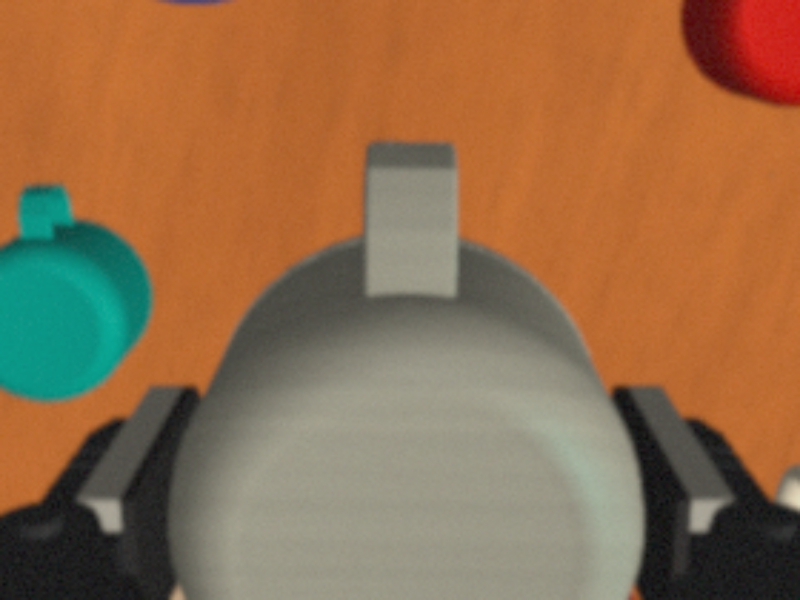

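```bash
python3 - <<'E'
from h import *
c=load('w3');s=c['state'];p=np.array(s['position']);R=cv2.Rodrigues(np.array(s['eef_rot']))[0]
for n,x,y,dz in(('eartop',411,168,.0072),('earbot',411,143,-.0208),('rimR near',330,245,-.0298),('rimnear',411,232,-.0298),('cupL',172,500,.01),('cupR',643,500,.01)):
    P=ray(c,140+x/2.857,120+y/2.857,p[2]+dz);print(n,R.T@(P-p)*1000)
E
```

```text
eartop [45.80065392  0.48162751 -7.17332852]
earbot [44.62560498  0.71177526 20.82611562]
rimR near [ 26.52709586 -12.38365481  29.80917286]
rimnear [28.72522572  0.83678551 29.81700313]
cupL [  2.56773533 -30.50764886 -10.01366249]
cupR [ 2.59333378 30.82849322 -9.98320527]
```

>>> {"method": "servo_tool", "body": {
  "deltas": [
    [5.5,-0.5,2,0,0.05],
    [5.5,-1.4,6,0,0.15],
    [5.5,-2.4,10,0,0.25],
    [5.5,-3.3,14,0,0.35],
    [5.5,-4.2,18,0,0.45],
    [5.5,-5.2,22,0,0.55],
    [5.5,-6.1,26,0,0.65],
    [5.5,-7.1,30,0,0.75],
    [5.5,-8,34,0,0.82],
    [5.5,-8.8,37.5,0,0.87],
    [5.5,-9.2,39.1,0,0.88],
    [5.5,-9.2,39.1,0,0.88]
  ]
}}

```text
time_s: 7.18
position: [0.5186, 0.1016, 0.2574]
eef_rot: [-0.966, -2.988, 0.001]
force: [-0.6, 0.1, -2.3]
gripper_width: 0.0624
grasp_force: 66.3
```

```bash
python3 - <<'E'
from h import *
c=snap('wrist','w4');b=snap('top','t1');snap('scene','s1');s=c['state'];print(s['position'],s['joint_positions'][6],s['grasp_force'],s['gripper_width'])
R=cv2.Rodrigues(np.array(s['eef_rot']))[0];print('toolx',np.degrees(np.arctan2(R[1,0],R[0,0])))
I=b['image'][150:260,90:200,::-1];J=c['image'][100:320,160:400,::-1]
cv2.imwrite('pics/c4.png',np.hstack([cv2.resize(I,(400,400)),cv2.resize(J,(400,400))]))
E
```

```text
[0.51857259 0.10157294 0.25743463] 0.7365686343136815 66.33865714073181 0.062386041611474166
toolx 144.15158341331227
```

View pics/c4.png

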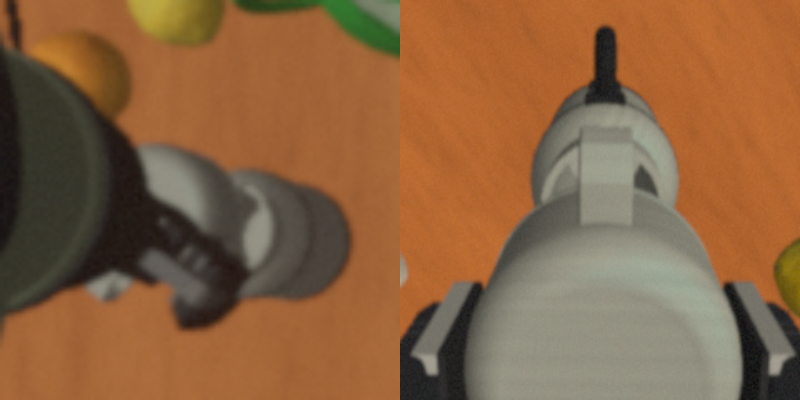

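The wrist view (right) shows the ear, handle and flask in line, at columns 605–607. The scene camera looks across the handle's direction, so it can check the fore-aft offset.

```bash
python3 - <<'E'
from h import *
a=load('s1');cv2.imwrite('pics/c5.png',cv2.resize(a['image'][90:220,165:265,::-1],(462,600),interpolation=cv2.INTER_CUBIC))
print(proj(a,[[.5187,.1017,.15],[.5187,.1017,0],[.5187,.1017,.2276],[.5187,.1017,.2736]]))
E
```

```text
[[207.23898144 156.97322922]
 [213.66706054 203.58265136]
 [203.42656173 129.32971761]
 [200.98142605 111.6002592 ]]
```

View pics/c5.png

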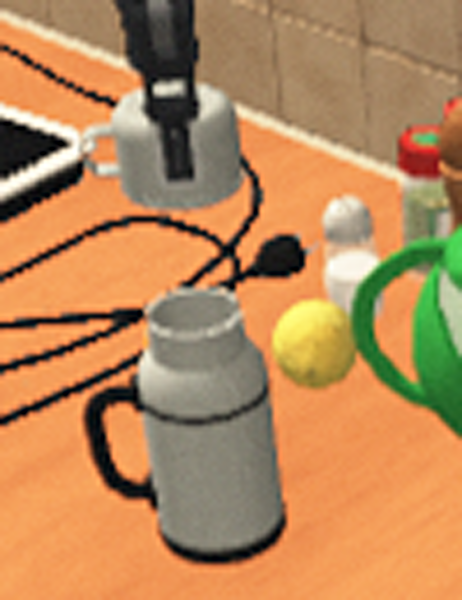

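>>> {"method": "servo_tool", "body": {
  "deltas": [
    [5.5,0.35,0,1,0],
    [5.5,0.35,0,3,0],
    [5.5,0.35,0,5,0],
    [5.5,0.35,0,6.5,0],
    [5.5,0.35,0,7.3,0],
    [5.5,0.35,0,7.3,0]
  ]
}}

```text
time_s: 8.07
position: [0.5161, 0.1024, 0.185]
eef_rot: [-0.97, -2.987, 0.001]
force: [0.3, 0.2, -1.9]
gripper_width: 0.0622
grasp_force: 66.3
```

```bash
python3 - <<'E'
from h import *
a=snap('scene','s2');c=snap('wrist','w5');print(c['state']['position'])
I=a['image'][110:220,165:265,::-1];J=c['image'][100:320,160:400,::-1]
cv2.imwrite('pics/c6.png',np.hstack([cv2.resize(I,(400,440),interpolation=2),cv2.resize(J,(400,440),interpolation=2)]))
E
```

```text
[0.51634686 0.10246925 0.18546606]
```

View pics/c6.png

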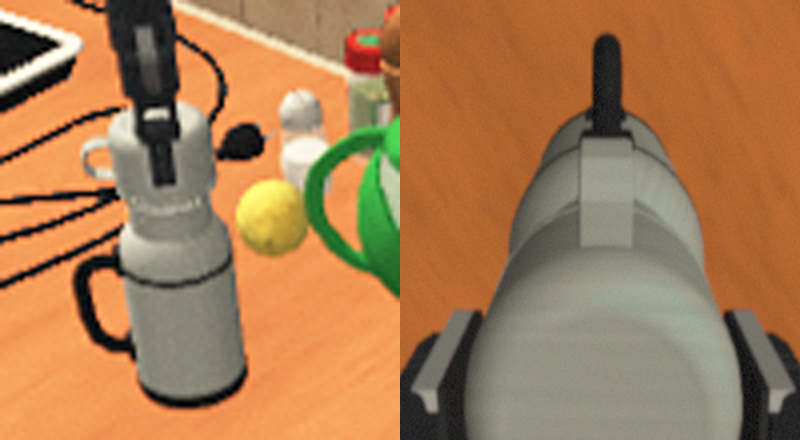

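The cup is centred over the neck in both views (scene: cup near column 167, neck 169). I'll lower it gently.

>>> {"method": "servo_tool", "body": {
  "deltas": [
    [5.5,0,0,0.3,0],
    [5.5,0,0,0.6,0],
    [5.5,0,0,0.9,0],
    [5.5,0,0,1.2,0],
    [5.5,0,0,1.2,0]
  ]
}}

```text
time_s: 8.8
position: [0.5161, 0.1025, 0.173]
eef_rot: [-0.97, -2.988, 0.001]
force: [-0.6, -0.4, -2.7]
gripper_width: 0.062
grasp_force: 66.3
```

>>> {"method": "servo_tool", "body": {
  "deltas": [
    [5.5,0,0,0.2,0],
    [5.5,0,0,0.4,0],
    [5.5,0,0,0.5,0],
    [5.5,0,0,0.5,0]
  ]
}}

```text
time_s: 9.3
position: [0.5162, 0.1025, 0.1682]
eef_rot: [-0.97, -2.988, 0.0]
force: [0.0, -0.2, -2.3]
gripper_width: 0.0626
grasp_force: 66.3
```

>>> {"method": "servo_tool", "body": {
  "deltas": [
    [5.5,0,0,0.1,0],
    [5.5,0,0,0.2,0],
    [5.5,0,0,0.25,0],
    [5.5,0,0,0.25,0],
    [5.5,0,0,0.25,0]
  ]
}}

```text
time_s: 9.93
position: [0.5163, 0.1025, 0.1659]
eef_rot: [0.97, 2.988, 0.0]
force: [0.1, -0.1, -1.3]
gripper_width: 0.0625
grasp_force: 66.3
```

>>> {"method": "servo_tool", "body": {
  "deltas": [
    [5.5,0,0,0,0],
    [5.5,0,0,0.1,0],
    [5.5,0,0,0.2,0],
    [5.5,0,0,0.3,0],
    [5.5,0,0,0.4,0],
    [5.5,0,0,0.5,0],
    [5.5,0,0,0.55,0],
    [5.5,0,0,0.55,0]
  ]
}}

```text
time_s: 10.92
position: [0.5162, 0.1025, 0.1603]
eef_rot: [-0.97, -2.988, 0.0]
force: [-0.7, -1.4, -1.8]
gripper_width: 0.0623
grasp_force: 66.3
```

>>> {"method": "servo_tool", "body": {
  "deltas": [
    [5.5,0,0,0.05,0],
    [5.5,0,0,0.1,0],
    [5.5,0,0,0.1,0]
  ]
}}

```text
time_s: 11.3
position: [0.5164, 0.1026, 0.1598]
eef_rot: [0.97, 2.988, 0.001]
force: [-2.5, -0.8, 10.4]
gripper_width: 0.0621
grasp_force: 67.7
```

>>> {"method": "servo_tool", "body": {
  "deltas": [
    [5.5,0,-0.06,-0.03,-0.17],
    [5.5,-0.02,-0.12,-0.03,-0.34],
    [5.5,-0.05,-0.17,-0.03,-0.51],
    [5.5,-0.08,-0.22,-0.03,-0.68],
    [5.5,-0.12,-0.26,-0.03,-0.85],
    [5.5,-0.16,-0.29,-0.03,-0.98],
    [5.5,-0.18,-0.3,-0.03,-1.05],
    [5.5,-0.18,-0.3,-0.03,-1.05]
  ]
}}

```text
time_s: 12.3
position: [0.5163, 0.0992, 0.1599]
eef_rot: [-0.657, 3.071, 0.001]
force: [0.6, 0.7, 3.9]
gripper_width: 0.0624
grasp_force: 66.9
```

```bash
python3 - <<'E'
from h import *
s=robot.get_state();print(s['moment'],s['joint_positions'][6])
R=cv2.Rodrigues(np.array(s['eef_rot']))[0];print('toolx',np.degrees(np.arctan2(R[1,0],R[0,0])))
a=snap('scene','s3')
cv2.imwrite('pics/c7.png',cv2.resize(a['image'][110:220,165:265,::-1],(400,440),interpolation=2))
E
```

```text
[ 0.27807079 -0.09399508  0.04981001] 1.6265787869761033
toolx -155.8451410288628
```

View pics/c7.png

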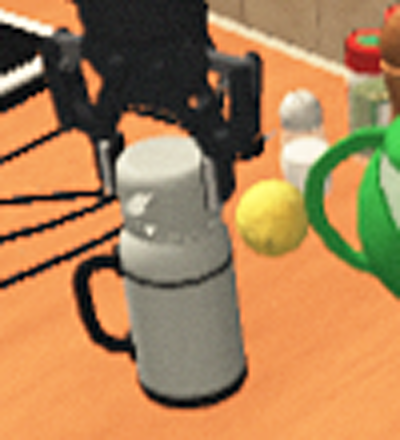

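>>> {"method": "servo_tool", "body": {
  "deltas": [
    [5.5,-0.02,-0.01,0,-0.08],
    [5.5,-0.02,-0.01,0,-0.08],
    [5.5,-0.02,-0.01,-0.2,-0.08],
    [5.5,-0.02,-0.01,-0.5,-0.08],
    [5.5,-0.02,-0.01,-0.8,-0.08],
    [5.5,-0.02,-0.01,-1.0,-0.08],
    [5.5,-0.02,-0.01,-1.0,-0.08]
  ]
}}

```text
time_s: 13.22
position: [0.5162, 0.0991, 0.1698]
eef_rot: [-0.78, 3.043, 0.0]
force: [0.5, 0.1, -0.4]
gripper_width: 0.0623
grasp_force: 66.5
```

>>> {"method": "servo_tool", "body": {
  "deltas": [
    [5.5,0,0,-0.5,0],
    [5.5,0,0,-1,0],
    [5.5,0,0,-2,0],
    [5.5,0,0,-3,0],
    [5.5,0,0,-4,0],
    [5.5,0,0,-5.5,0],
    [5.5,0,0,-7,0],
    [5.5,0,0,-8,0],
    [5.5,0,0,-8.5,0],
    [5.5,0,0,-8.5,0],
    [5.5,0,0,-8.5,0]
  ]
}}

```text
time_s: 14.6
position: [0.5159, 0.099, 0.2542]
eef_rot: [0.78, -3.042, 0.0]
force: [-0.3, 0.2, -0.9]
gripper_width: 0.0622
grasp_force: 66.4
```

```bash
python3 - <<'E'
from h import *
a=snap('scene','s4');s=robot.get_state();print(s['position'],s['force'],s['grasp_force'])
cv2.imwrite('pics/c8.png',cv2.resize(a['image'][80:220,165:265,::-1],(429,600),interpolation=2))
E
```

```text
[0.51596267 0.09900946 0.25416923] [-0.94726811 -0.66211091 -0.72660836] 66.38820290565491
```

View pics/c8.png

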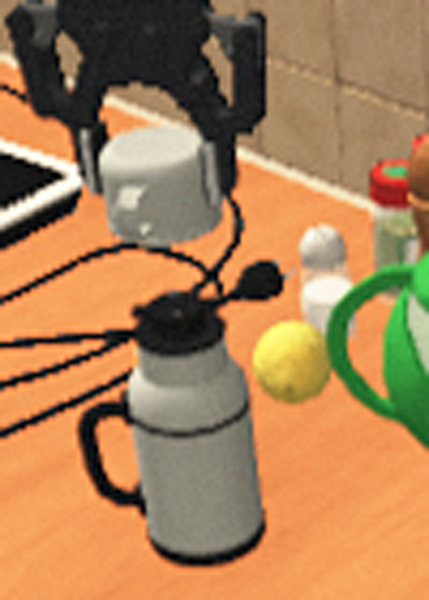

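The stopper (black, at (180,320) in the crop) is seated level in the neck. The cup is held clear above it, around (162,185).

```bash
python3 -c "
from plant import robot
print(robot.job_done())"
```

```text
the job is handed in; nothing more can be done
None
```

The job is handed in: the last picture shows the stopper seated level in the upright flask and the cup unlocked and held mouth down clear above it, but the hand-in returned no verdict.

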